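# Lock the green candy canister into the sloping counter display

### The arm

A 6-joint arm with a two-finger parallel gripper is mounted at the origin on the work surface. World frame = base frame: x ahead of the robot, y to its left, z up, the work surface at z = 0. Lengths are in mm, angles in rad, forces in N, time in s.
With the tool pointing down it reaches from about 275 to 750 mm from the base axis. Payload 10.2 kg.
Tool frame: the origin (TCP) lies midway between the tips of the shut fingers; the grasp point (between the pads) lies 19 mm behind it (ctrl.grip_point_offset is the distance from the TCP to the grasp point, in mm); z points along the fingers, y is the line along which they close (so a half turn about z gives the same grasp; the last joint's range is limited). The gripper opens to 85 mm and grips with 20 to 120 N. Pads are 22 mm wide; open, the fingers measure 114 mm over their backs; the gripper's body (76 mm by 85 mm) begins 54 mm behind the grasp point. The pads swing forward as they close: fully open they stand 13 mm farther back than shut.
Start: joints at [-1.399, 0.313, 1.498, -0, 1.331, -0.223], TCP at [201.915, -484.625, 231.294] pointing down, gripper open.
Joint ranges: [-2.94, 2.94], [-0.97, 2.17], [0.19, 2.56], [-1.23, 4.37], [0.02, 3.11], [-2.88, 2.88]. Speed limits (rad/s): [2.39, 2.39, 3.01, 3.14, 3.14, 3.14].

### API

Orientations are given as a unit quaternion [x, y, z, w].
In Python, from bench import ctrl, viewer, job_done gives the robot as it stands.
- The arm moves only by the tool carry_out, never from a script. Its argument "series" is text: rows parted by semicolons, each of 7 numbers parted by spaces: the shift along the world's x, y, z as a fraction of full scale, then the turn, a rotation vector about the world's x, y, z as a fraction of full scale, then the closure, from -1 (fully open) to 1 (shut). In form: tx ty tz wx wy wz hand; .... A call has exactly 10 rows; each row is the pose to reach, as a shift and turn from the pose commanded when the call began; what a row does not reach only later rows make up. Full scale, the value 1, is 0.15 m for a shift and pi/2 rad for a turn. A row lasts 1/12 s, in which the tool goes at most 41.7 mm and 7.16 degrees, less where a joint would pass 70% of its speed; a pose out of reach is approached as far as the arm can. A call with a number of a shift or a turn outside -1 to 1 is refused whole. A call with a gripper value outside its range is refused whole. The fingers move at their own pace and stop on an object; the grip force is fixed at half the most. Time passes only in rows, so rows that repeat a pose let the fingers close, or fill a call up. It gives the time, the measured TCP pose, the force, the opening and the grip force at its end, in the units of the state.
- ctrl.get_state(): the state, without advancing time (a new reading comes with each control period).
- viewer.read_camera(name): name is "scene" or "top" or "wrist"; returns a dict with "pixels" (480x640x3 uint8, blue, green, red), "depth" (480x640 float32, mm along the optical axis (not along the pixel's ray), 0 where there is no reading), "fx", "fy", "cx", "cy" (pixels), "extrinsics" (4x4, takes a point from world to camera coordinates). Camera axes: x right, y up, looking along -z (the intrinsics and any distortion apply to the point x, -y, -z); pixel columns grow to the right and rows downward; lengths in mm; the calibration is good to about 2 mm. A picture is of the moment at which its call begins.
- job_done(): hands the job in; it is judged then, once.
Trained networks look in a picture, given as the dict that the camera call returned (one of the last four; its "shot" number tells which), for a name from the list of things; names that differ only in an ending like _2 or _b are one class to them, and where a whole thing is asked for, a point or a joint stands for the part that bears it (a point fixed in the world has none). Each returns a list of dicts, best first, with "confidence" (0 to 1); they miss things now and then, are a little off and sometimes report something else, mostly with a low value. They report only what shows in the picture. A call takes as long as a camera call.
- viewer.find_in(picture, query): "bbox" ([centre column, centre row, width, height] in pixels, round what is visible of it).
The state is a dict: "time": time; "qpos": joint angles; "qd": joint speeds; "tau": joint torques, N m; "ee_pos": TCP position; "eef_rot": TCP orientation; "force": force on the tool from outside, world axes, zero at the start; "ft_torque": the same for the moment, N m; "opening": finger opening in mm; "finger_force": force on a finger pad.
Only numpy, scipy, OpenCV 4.12 (cv2) and the standard library are available. Lean on these libraries where they do the work, as an engineer would, in place of code of your own. Each camera call takes 0.05 s, during which the arm holds its last target. There are 200 camera calls.

### The job

Put the green candy canister, cap up, all the way down into the pocket of the sloping display stand, then swing the stand's hinged steel bar over the cap until it lies fully down in its brass catch. If the bar is in the way of the pocket, swing it up out of the way first. Leave the blue canister, the white jar and the black tub standing where they are.

Things in the scene. Friction and masses are not known exactly. Their poses are not given: they have to be found in the camera images.
- green_canister: Loose lime-green candy canister, about 0.3 kg, standing on the mat: body 60 mm (its x) by 46 mm (its y) by 105 mm tall, black cap 52 by 40 by 20 mm on top (125 mm in all), white label on the two 60 mm wide faces. Origin: centre of its underside; z up to the cap.
- blue_canister: Loose light-blue canister of the same shape and size as the green one; to be left alone. Origin: centre of its underside.
- jar: Loose white round jar with black cap, 72 mm diameter, 110 mm tall; to be left alone. Origin: centre of its underside.
- tub: Loose black round tub, 96 mm diameter at the top, 72 mm tall; to be left alone. Origin: centre of its underside.
- mat: Fixed dark magenta restocking mat, 280 mm (x) by 290 mm (y), 6 mm thick, on which the four loose things stand. Origin: centre of its underside, on the counter.
- stand: Fixed purple foot plate of the display stand, 220 mm (x) by 130 mm (y) by 12 mm, with a small block under the pocket. Origin: centre of its underside. The pocket leans 30 degrees from vertical towards its -x side (the robot's side).
- pocket: Fixed white open pocket leaning 30 degrees. Origin: centre of its inner floor; z: tilted axis, out of the mouth; x: to the hinge side (away from the robot and up); y: across. Inside 67 mm (x) by 55 mm (y), walls 5 mm thick, 62 mm high. A canister fits with its 46 mm side across y, either way round; 63 mm of it stands out, and the lowered bar passes 12 mm above its cap.
- bar (a joint): Angle of the steel bar (rad): 0 = fully down in the catch, parallel to the pocket floor, pointing to pocket -x; grows as its free end swings up (+z) and back (+x); 1.57 = parallel to the pocket's axis; stop at 2.3. Below about 1.8 it is in the way of a gripper at the pocket. Stiff hinge: stays where left, takes about 2 to 3 N at the grip to move.
- bar_hinge (a point): Middle of the bar's hinge axis, which is parallel to pocket y, at pocket (65, 0, 142) mm, on top of a steel post 22 mm wide (y; 34 mm at the hinge pin) at pocket x = 59 to 70 mm that reaches z = 154 mm.
- catch (a point): Where the lowered bar rests: middle of the brass two-pronged catch, at pocket (-53, 0, 142) mm, on a steel post 22 mm wide at pocket x = -49 to -57 mm, 132 mm high. The prongs stand at y = 11 to 17 mm either side, x = -48 to -58 mm, up to z = 153 mm.
- bar_grip (a point): Centre of the red grip at the free end of the bar, 150 mm from the hinge axis. The grip is 34 mm along the bar, 18 mm wide (pocket y) and 14 mm thick; the bar between is 14 mm wide and 10 mm thick. Lowered, the grip lies in front of the catch at pocket (-85, 0, 142) mm with free space below and beside it.

How it is judged:
By the outcome, as a careful person would: the job done as asked, in the order asked, and still so for the second after the job is handed in, with the robot touching nothing.
It also fails if it takes over 72 s, if anything falls off the work surface, if the arm or the gripper's body presses on something with over 40 N, if the wrist force passes 120 N, or if a joint passes its speed limit or range.

## Working session

There is one attempt and no reset: what is moved stays moved. The work goes in short steps, Python scripts to look and compute and a tool call to move; the robot and the scene stay as the last step left them, time stands still between calls to the robot, and variables do not carry over. Pictures are saved under pics/ and viewed, at most 10 in all, crops included, and the job is handed in when it is done.

Besides the shell and the picture viewer there is one more tool, called as name(argument=value, ...), one argument or row to a line, values as JSON. carry_out: Moves the arm, as the interface text tells. Its arguments: {"type":"object","properties":{"series":{"type":"string"}},"required":["series"]}

```bash
mkdir -p pics; ls; python3 - <<'E'
from bench import ctrl, viewer
import cv2,numpy as np,pickle
print(ctrl.get_state(), ctrl.grip_point_offset)
D={}
for n in ("scene","top"):
    d=viewer.read_camera(n); D[n]=d
    cv2.imwrite(f"pics/{n}0.png",d["pixels"])
    print(n,d["fx"],d["fy"],d["cx"],d["cy"],np.round(d["extrinsics"],3).tolist(),[k for k in d], (d["depth"]>0).mean())
    for q in ("green_canister","stand","pocket","bar","bar_grip","blue_canister","jar","tub","mat"):
        print(q,[(np.round(r["bbox"],1).tolist(),round(r["confidence"],2)) for r in viewer.find_in(d,q)[:2]])
pickle.dump(D,open("d0.pkl","wb"))
E
```

```text
pics
{'time': 0.0, 'qpos': array([-1.39942449e+00,  3.13436498e-01,  1.49842493e+00,  1.93152574e-05,
        1.33100937e+00, -2.23379154e-01]), 'qd': array([-8.49093908e-04,  1.12140501e-03, -9.63865072e-04, -1.14800231e-03,
       -4.56201785e-05, -1.22767974e-03]), 'tau': array([-7.92557375e-05, -4.12270653e+01, -2.59744138e+01, -1.49511106e-04,
        4.14623937e-03,  1.40126204e-05]), 'ee_pos': array([ 201.86261098, -484.36537709,  230.74656402]), 'eef_rot': array([ 9.80584861e-01,  1.96094165e-01,  2.59929579e-05, -6.38610106e-04]), 'force': array([0.14376488, 0.36720913, 0.26776504]), 'ft_torque': array([ 0.0406129 ,  0.00499963, -0.02514196]), 'finger_force': 0.0, 'opening': 85.5121214091734} 18.700000000000003
scene 539.9994672214171 539.9994672214171 311.87489011642447 233.87036908902937 [[-0.728, 0.685, 0.016, 403.438], [-0.42, -0.464, 0.78, 137.546], [0.542, 0.562, 0.625, -1479.8], [0.0, 0.0, 0.0, 1.0]] ['pixels', 'depth', 'fx', 'fy', 'cx', 'cy', 'extrinsics', 'shot'] 0.9958430989583333
green_canister [([384.6, 283.2, 43.2, 63.8], 0.93), ([232.7, 173.8, 64.3, 147.8], 0.4
[... 553 characters left out ...]
.11, -605.018], [-0.11, 0.006, 0.994, -860.043], [0.0, 0.0, 0.0, 1.0]] ['pixels', 'depth', 'fx', 'fy', 'cx', 'cy', 'extrinsics', 'shot'] 0.99591796875
green_canister [([229.2, 287.7, 37.3, 36.2], 0.91)]
stand [([433.4, 247.6, 110.6, 133.6], 0.61), ([149.0, 282.9, 62.0, 54.6], 0.5)]
pocket [([443.4, 229.9, 96.2, 100.5], 0.74)]
bar [([464.1, 236.3, 53.8, 55.0], 0.71), ([196.6, 252.7, 162.8, 154.9], 0.53)]
bar_grip [([462.5, 233.3, 56.4, 55.0], 0.67)]
blue_canister [([234.8, 211.7, 38.7, 44.6], 0.82)]
jar [([151.1, 211.2, 55.2, 43.7], 0.57), ([462.5, 234.2, 58.3, 53.4], 0.32)]
tub [([147.8, 280.4, 60.5, 56.6], 0.71)]
mat [([196.8, 253.3, 163.0, 152.1], 0.93), ([149.5, 212.8, 50.8, 44.3], 0.61)]
```

View pics/scene0.png

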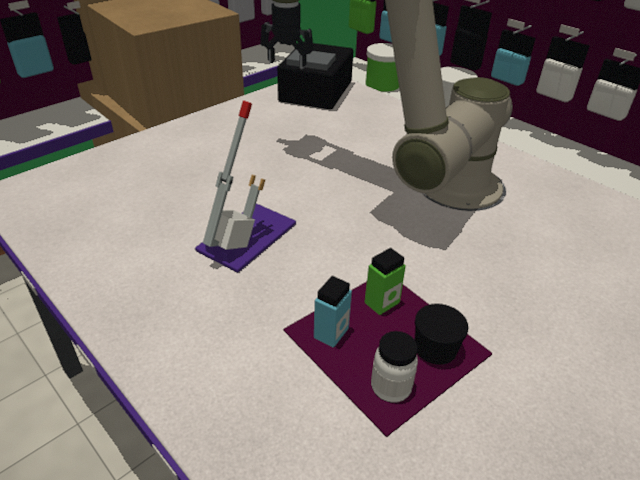

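View pics/top0.png

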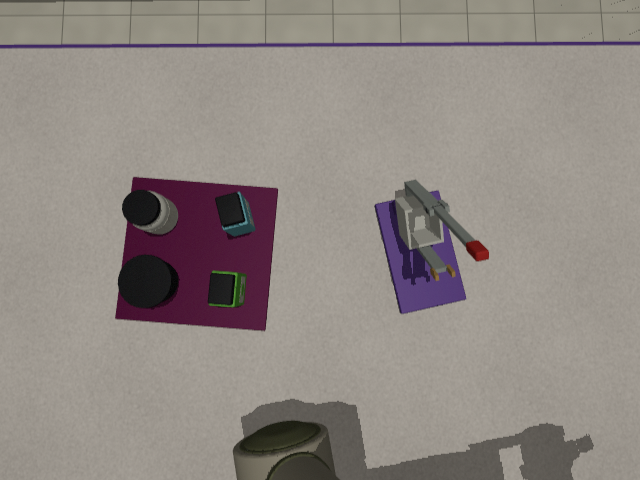

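The scene view shows the bar half raised (red grip at 245,110), the stand at (245,235) and the green canister at (385,283). In the top view the green cap is at (222,289), the plate is centred near (420,252), the prongs are near (443,272) and the grip is at (478,250).

```bash
cat > h.py <<'E'
import numpy as np,cv2
def cloud(d):
    v,u=np.mgrid[0:480,0:640]; z=d["depth"]
    P=np.stack([(u-d["cx"])/d["fx"]*z,-(v-d["cy"])/d["fy"]*z,-z],-1)
    E=d["extrinsics"]; return (P-E[:3,3])@E[:3,:3]   # R^T (p-t)
def hsv(d): return cv2.cvtColor(d["pixels"],cv2.COLOR_BGR2HSV)
def proj(d,p):
    E=d["extrinsics"]; c=np.asarray(p)@E[:3,:3].T+E[:3,3]
    return np.stack([d["cx"]-d["fx"]*c[...,0]/c[...,2],d["cy"]+d["fy"]*c[...,1]/c[...,2]],-1)
def Rp(yaw):  # pocket axes (columns) in world
    c,s=np.cos(yaw),np.sin(yaw); Z=np.array([[c,-s,0],[s,c,0],[0,0,1]])
    return Z@np.array([[.75**.5,0,-.5],[0,1,0],[.5,0,.75**.5]])
E
python3 - <<'E'
import pickle,numpy as np,cv2
from h import *
D=pickle.load(open("d0.pkl","rb"))
np.set_printoptions(precision=1,suppress=True)
for n in D:
    d=D[n];P=cloud(d);H=hsv(d);ok=d["depth"]>0
    h,s,v=[H[...,i].astype(int) for i in range(3)]
    reg=(P[...,0]>250)&(P[...,0]<700)&ok
    def rect(m,name):
        m=m&reg
        if m.sum()<4: print(n,name,"none");return
        q=P[m]; (c,w,a)=cv2.minAreaRect(q[:,:2].astype(np.float32))
        print(n,name,m.sum(),"mean",q.mean(0),"med z",np.median(q[:,2]),"rect",np.array(c),np.array(w),round(a,1),"zr",np.percentile(q[:,2],[2,98]))
    plate=(h>120)&(h<140)&(s>100)&(P[...,2]<25)&(P[...,2]>5)&(P[...,1]<0)
    rect(plate&(P[...,1]<0),"plate")
    rect((h<8)&(s>150)&(v>80)&(P[...,2]>60),"red")
    rect((h>8)&(h<22)&(s>90)&(P[...,2]>60)&(P[...,1]<0),"brass")
    rect((h>40)&(h<70)&(s>120)&(P[...,2]>10),"green")
    g=P[(h>40)&(h<70)&(s>120)&(P[...,2]>10)&reg]; gc=np.median(g[:,:2],0)
    near=np.hypot(P[...,0]-gc[0],P[...,1]-gc[1])<50
    rect(near&(P[...,2]>122),"gcap"); rect(near&(P[...,2]>20),"gall")
    rect((P[...,2]>3)&(P[...,2]<9)&(s>100)&(h>145),"mat")
    m=reg&(P[...,1]<-80)&(P[...,2]>14)&(P[...,2]<60)&False
E
```

```text
scene plate 1928 mean [ 569.7 -180.9   12.1] med z 11.997646502367427 rect [ 574.5 -202.7] [220.7 128.8] 11.6 zr [ 6.2 20.4]
scene red 120 mean [ 553.2 -207.   322.6] med z 322.66046720319 rect [ 552.5 -209.1] [22. 19.] 24.4 zr [308.2 334.7]
scene brass 7103 mean [  353.1 -1070.3   178.7] med z 186.17759537162226 rect [ 400.4 -836.9] [ 356.8 1265.1] 3.5 zr [ 65.3 251. ]
scene green 1166 mean [521.1 138.   72.6] med z 76.39901921781515 rect [ 453.3 -573.5] [1772.4  381. ] 88.7 zr [ 12.1 117.4]
scene gcap 419 mean [509.4 159.5 129.8] med z 130.53330207359 rect [505.5 156.4] [42.7 50.6] 84.3 zr [122.7 133.4]
scene gall 1746 mean [517.8 164.3  87.2] med z 91.46616682340024 rect [508.3 156.9] [48.6 56.1] 84.4 zr [ 23.3 132.6]
scene mat 8396 mean [595.5 233.7   6.2] med z 6.192544510363738 rect [ 561.3 -583.9] [1932.3  270.5] 89.7 zr [3.5 8.6]
top plate 4489 mean [ 541.6 -201.9   12.9] med z 12.888257424667772 rect [ 571.4 -207.5] [217.3 129.4] 12.3 zr [ 9.5 16.2]
top red 252 mean [ 549.6 -211.8  329.4] med z 332.8465618223439 rect [ 550. -212.] [25.1 16.6] 11.6 zr [313.2 338.1]
top brass 116 mean [ 527.  -216.6  136. ] med z 138.0932729156279 rect [ 527.1 -217.3] [20.4 34.1] 12.8 zr [122.8 145.3]
top green 404 mean [500.9 140.5  95.5] med z 109.18357089359074 rect [546.5 190.8] [131.1 140.3] 83.3 zr [ 16.6 130.8]
top gcap 757 mean [501.4 153.5 131.3] med z 131.42708839541916 rect [501.5 154.4] [40.5 51.9] 85.2 zr [126.4 134.3]
top gall 1212 mean [501.2 147.1 114.6] med z 130.05246685606707 rect [501.2 152.2] [44.8 60.6] 87.1 zr [ 31.9 134. ]
top mat 12385 mean [560.8 205.5   6.4] med z 6.420248326028013 rect [572.2 225.5] [289.8 277.2] 85.2 zr [3.6 8.8]
```

```bash
python3 - <<'E'
import pickle,numpy as np,cv2
from h import *
D=pickle.load(open("d0.pkl","rb"))
np.set_printoptions(precision=1,suppress=True)
yaw=np.radians(12); R=Rp(yaw); c0={"scene":np.array([574.5,-202.7,0]),"top":np.array([571.4,-207.5,0])}
for n in D:
    d=D[n];Q=(cloud(d)-c0[n])@R;P=cloud(d);H=hsv(d);h,s,v=[H[...,i].astype(int) for i in range(3)]
    reg=(np.hypot(P[...,0]-c0[n][0],P[...,1]-c0[n][1])<140)&(P[...,2]>14)
    def pr(m,name):
        q=Q[m&reg]; print(n,name,len(q),"x",np.percentile(q[:,0],[2,10,50,90,98]),"y",np.percentile(q[:,1],[2,10,50,90,98]),"z",np.percentile(q[:,2],[2,10,50,90,98]))
    pr((h<8)&(s>150)&(v>80),"red")
    pr((h>5)&(h<22)&(s>80)&(P[...,2]>60),"brass")
    g=(s<60)
    q=Q[g&reg]; q=q[np.abs(q[:,1]-np.median(q[:,1]))<60]
    # x-z occupancy, 10 mm
    Hh,xe,ze=np.histogram2d(q[:,2],q[:,0],bins=[np.arange(0,340,10),np.arange(-120,180,10)])
    print("cols x from",-120)
    for i in range(len(Hh))[::-1]:
        if Hh[i].any(): print(int(xe[i]),"".join(f"{int(k):4d}" for k in Hh[i]))
E
```

```text
scene red 120 x [133.3 137.2 143.4 145.7 146.9] y [-8.7 -6.4  1.4  5.5  6.2] z [275.2 278.5 290.  302.5 304.7]
scene brass 82 x [18.1 20.5 25.4 29.7 32. ] y [-19.4 -17.8   9.5  13.9  15.1] z [125.7 128.3 138.1 147.8 150. ]
cols x from -120
290    0   0   0   0   0   0   0   0   0   0   0   0   0   0   0   0   0   0   0   0   0   0   0   0   0   0   2   0   0
280    0   0   0   0   0   0   0   0   0   0   0   0   0   0   0   0   0   0   0   0   0   0   0   0   0   0   1   0   0
270    0   0   0   0   0   0   0   0   0   0   0   0   0   0   0   0   0   0   0   0   0   0   0   0   0   1  14   0   0
260    0   0   0   0   0   0   0   0   0   0   0   0   0   0   0   0   0   0   0   0   0   0   0   0   0  10  29   0   0
250    0   0   0   0   0   0   0   0   0   0   0   0   0   0   0   0   0   0   0   0   0   0   0   0   0  10  27   0   0
240    0   0   0   0   0   0   0   0   0   0   0   0   0   0   0   0   0   0   0   0   0   0   0   0   0   7  30   0   0
230    0   0   0   0   0   0   0   0   0   0   0   0   0   0   0   0   0   0   0   0   0   0   0   0   0   9  30   0   0
220    0   0 
[... 6035 characters left out ...]
0   0   0   0   0   0   0   0   0   0   0  18  17 148  33  32  37  31  17  18  85   0   2  27   0   0
40    0   0   0   0   0   0   0   0   0   0   0   0   0   0  24   9  79  15  18  14  12   5   5  48   0   2  33   0   0
30    0   0   0   0   0   0   0   0   0   0   0   0   0   0   4   0  70  13  13  12  16   7   8  50   0   2  28   0   0
20    0   0   0   0   0   0   0   0   0   0   1   0   0   0   1   0  69  12  16  16   5   6   5  47   0   3  29   0   0
10    0   0   0   0   0   0   0   0   0   0   0   0   1   0   0   0  62  15  13  10   6   5   8  41   0   1  30   0   0
0    0   0   0   0   0   0   0   0   0   0   0   0   0   2   0   0  59  15  13   7   5   6   5  44  22   7  24   0   0
```

```bash
cat > fit.py <<'E'
import numpy as np
from scipy.optimize import least_squares
from h import *
def sdf(p,lo,hi):
    c=(np.array(lo)+hi)/2; e=(np.array(hi)-lo)/2; q=np.abs(p-c)-e
    return np.linalg.norm(np.maximum(q,0),axis=1)+np.minimum(q.max(1),0)
def union(ds): return np.min(ds,axis=0)
FIX=[([-38.5,-32.5,-5],[-33.5,32.5,62]),([33.5,-32.5,-5],[38.5,32.5,62]),([-38.5,-32.5,-5],[38.5,-27.5,62]),([-38.5,27.5,-5],[38.5,32.5,62]),
 ([-38.5,-32.5,-5],[38.5,32.5,0]),([59,-11,-60],[70,11,154]),([60,-17,137],[70,17,147]),([-57,-11,-60],[-49,11,132]),([-58,11,125],[-48,17,153]),([-58,-17,125],[-48,-11,153])]
def dstand(Q,a):
    ds=[sdf(Q,*b) for b in FIX]
    q=Q-[65,0,142]; u=np.array([-np.cos(a),0,np.sin(a)]); n=np.array([np.sin(a),0,np.cos(a)])
    B=np.stack([q@u,q[:,1],q@n],-1)
    ds+= [sdf(B,[0,-7,-5],[133,7,5]),sdf(B,[133,-9,-7],[167,9,7])]
    return union(ds)
def fit_stand(d,c0,a0=1.57,yaw0=.21):
    P=cloud(d);m=(d["depth"]>0)&(np.hypot(P[...,0]-c0[0],P[...,1]-c0[1])<170)&(P[...,2]>60)
    p=P[m]
    def Q(x): return (p-x[:3])@Rp(x[3])
    x=np.array([*c0,yaw0,a0])
    for it in range(4):
        k=np.abs(dstand(Q(x),x[4]))<[25,15,8,6][it]
        pk=p[k]
        f=lambda y: dstand((pk-y[:3])@Rp(y[3]),y[4])
        x=least_squares(f,x,loss="soft_l1",f_scale=1.5,x_scale=[1,1,1,.01,.01]).x
    return x,k.sum(),np.median(np.abs(f(x)))
def fit_can(d,c0,yaw0=-.085):
    P=cloud(d);m=(d["depth"]>0)&(np.hypot(P[...,0]-c0[0],P[...,1]-c0[1])<50)&(P[...,2]>15)
    p=P[m]
    def f(y,p=p):
        c,s=np.cos(y[3]),np.sin(y[3]); q=(p-y[:3])@np.array([[c,-s,0],[s,c,0],[0,0,1]])
        return union([sdf(q,[-30,-23,0],[30,23,105]),sdf(q,[-26,-20,100],[26,20,125])])
    r=least_squares(f,[*c0,6,yaw0],loss="soft_l1",f_scale=1.5,x_scale=[1,1,1,.01])
    return r.x,len(p),np.median(np.abs(f(r.x)))
E
python3 - <<'E'
import pickle,numpy as np
from fit import *
D=pickle.load(open("d0.pkl","rb")); np.set_printoptions(precision=3,suppress=True)
for n in D:
    c={"scene":np.array([574.5,-202.7,0]),"top":np.array([571.4,-207.5,0])}[n]
    o=c+Rp(.21)@[80,0,-2]
    print(n,*fit_stand(D[n],o)); print(n,*fit_can(D[n],[503,155]))
E
```

```text
scene [ 645.826 -190.748   38.957    0.221    1.575] 2673 1.4613122098116875
scene [502.837 155.512   5.988  -0.081] 1911 0.671976634595115
top [ 639.122 -193.266   36.814    0.213    1.554] 2915 0.5163628066330563
top [501.24  154.492   6.594  -0.078] 1228 0.5870617698362413
```

carry_out(
  series="0.12 0.1 0.1 0 0 -0.02 1; 0.24 0.2 0.2 0 0 -0.04 1; 0.36 0.3 0.3 0 0 -0.06 1; 0.48 0.4 0.4 0 0 -0.08 1; 0.6 0.5 0.52 0 0 -0.1 1; 0.7 0.6 0.52 0 0 -0.116 1; 0.8 0.7 0.52 0 0 -0.116 1; 0.9 0.8 0.52 0 0 -0.116 1; 0.95 0.9 0.52 0 0 -0.116 1; 0.95 0.9 0.52 0 0 -0.116 1",
)

```text
time: 1.83
ee_pos: [345.7, -347.6, 309.6]
eef_rot: [0.994, 0.108, 0.0, -0.0]
force: [-1.1, -0.5, -0.5]
opening: -0.1
finger_force: 0.0
```

carry_out(
  series="0.12 0.1 0 0 0 0 1; 0.24 0.2 0 0 0 0 1; 0.36 0.3 0 0 0 0 1; 0.48 0.4 0 0 0 0 1; 0.6 0.5 0 0 0 0 1; 0.7 0.6 0 0 0 0 1; 0.8 0.7 0 0 0 0 1; 0.92 0.8 0 0 0 0 1; 0.92 0.81 0 0 0 0 1; 0.92 0.81 0 0 0 0 1",
)

```text
time: 2.67
ee_pos: [482.6, -228.1, 309.1]
eef_rot: [0.994, 0.107, -0.0, -0.0]
force: [0.1, -1.3, 0.2]
opening: 0.2
finger_force: 0.0
```

```bash
python3 - <<'E'
from bench import ctrl, viewer
from fit import *
import pickle
np.set_printoptions(precision=3,suppress=True)
s=ctrl.get_state(); print(s["time"],s["ee_pos"],s["eef_rot"],s["opening"])
d=viewer.read_camera("wrist"); cv2.imwrite("pics/w1.png",d["pixels"]); pickle.dump(d,open("w1.pkl","wb"))
print(np.round(np.linalg.inv(d["extrinsics"]),2))
print(fit_stand(d,[640,-192,37]))
t=viewer.read_camera("top"); print(fit_stand(t,[640,-192,37]))
E
```

```text
2.6667 [ 482.584 -228.108  309.073] [ 0.994  0.107 -0.    -0.   ] 0.1583152879000289
[[   0.21    0.93    0.29  557.76]
 [  -0.98    0.2     0.06 -211.6 ]
 [  -0.     -0.3     0.95  451.64]
 [   0.      0.      0.      1.  ]]
(array([ 641.268, -192.107,   36.032,    0.215,    1.546]), np.int64(10563), np.float64(0.2758355878760774))
(array([ 639.126, -193.281,   36.774,    0.213,    1.554]), np.int64(2919), np.float64(0.5202323163505014))
```

carry_out(
  series="0.07 0.015 0 0 0 0 1; 0.14 0.03 0 0 0 0 1; 0.21 0.045 0 0 0 0 1; 0.27 0.06 0 0 0 0 1; 0.32 0.07 0 0 0 0 1; 0.37 0.08 0 0 0 0 1; 0.42 0.09 0 0 0 0 1; 0.47 0.1 0 0 0 0 1; 0.52 0.112 0 0 0 0 1; 0.57 0.122 0 0 0 0 1",
)

```text
time: 3.6
ee_pos: [568.6, -210.0, 311.9]
eef_rot: [0.994, 0.106, 0.001, 0.001]
force: [-9.8, 1.7, 24.8]
opening: -0.2
finger_force: 1.9
```

carry_out(
  series="0.05 0.01 0 0 0 0 1; 0.1 0.02 0 0 0 0 1; 0.15 0.032 0 0 0 0 1; 0.2 0.043 0 0 0 0 1; 0.25 0.054 0 0 0 0 1; 0.29 0.063 0 0 0 0 1; 0.33 0.072 0 0 0 0 1; 0.36 0.078 0 0 0 0 1; 0.385 0.084 0 0 0 0 1; 0.385 0.084 0 0 0 0 1",
)

```text
time: 4.43
ee_pos: [626.3, -196.8, 308.3]
eef_rot: [0.994, 0.106, -0.0, -0.001]
force: [0.5, -0.4, -0.1]
opening: -0.0
finger_force: 0.0
```

```bash
python3 - <<'E'
from bench import ctrl, viewer
from fit import *
np.set_printoptions(precision=3,suppress=True)
s=ctrl.get_state(); print(s["time"],s["ee_pos"],s["force"])
for n in ("top","scene"):
    t=viewer.read_camera(n); print(fit_stand(t,[640,-192,37],a0=2.15))
E
```

```text
4.4333 [ 626.29  -196.801  308.292] [ 0.467 -0.364 -0.08 ]
(array([ 637.735, -193.508,   36.947,    0.195,    2.15 ]), np.int64(965), np.float64(1.038501316955184))
(array([ 640.177, -192.394,   35.736,    0.211,    2.216]), np.int64(2771), np.float64(1.2146237196385385))
```

carry_out(
  series="-0.15 -0.03 0 0 0 0 1; -0.35 -0.07 0 0 0 0 1; -0.55 -0.05 0 0 0 0 0; -0.75 0.1 0 0 0 0 -1; -0.83 0.3 0 0 0 -0.05 -1; -0.83 0.5 0 0 0 -0.1 -1; -0.83 0.7 -0.1 0 0 -0.15 -1; -0.83 0.85 -0.2 0 0 -0.187 -1; -0.83 1 -0.3 0 0 -0.187 -1; -0.83 1 -0.4 0 0 -0.187 -1",
)

```text
time: 5.37
ee_pos: [500.7, -43.9, 248.8]
eef_rot: [0.999, -0.039, 0.0, -0.001]
force: [0.3, -0.4, -0.3]
opening: 85.6
finger_force: 0.0
```

carry_out(
  series="0 0.2 0 0 0 0 -1; 0 0.4 0 0 0 0 -1; 0 0.6 0 0 0 0 -1; 0 0.8 0 0 0 0 -1; 0 1 0 0 0 0 -1; 0 1 0 0 0 0 -1; 0 1 0 0 0 0 -1; 0 1 0 0 0 0 -1; 0 1 0 0 0 0 -1; 0 1 0 0 0 0 -1",
)

```text
time: 6.2
ee_pos: [501.2, 101.9, 249.3]
eef_rot: [0.999, -0.041, -0.0, 0.0]
force: [-0.7, -0.4, 0.4]
opening: 85.4
finger_force: 0.0
```

```bash
cat > plan.py <<'E'
import numpy as np
from scipy.spatial.transform import Rotation as Ro
from bench import ctrl
from h import Rp
def tool_down(yaw): return Ro.from_euler("z",yaw)*Ro.from_quat([1,0,0,0])
def delta(pos,rot,s=None):
    s=s or ctrl.get_state()
    print("shift",np.round((np.array(pos)-s["ee_pos"])/150,3),"turn",np.round((rot*Ro.from_quat(s["eef_rot"]).inv()).as_rotvec()/(np.pi/2),3))
E
python3 - <<'E'
from bench import ctrl, viewer
from fit import *; from plan import *
np.set_printoptions(precision=3,suppress=True)
s=ctrl.get_state(); print(s["time"],s["ee_pos"],s["force"],s["opening"])
d=viewer.read_camera("wrist"); cv2.imwrite("pics/w2.png",d["pixels"])
x=fit_can(d,[502,155]); print(x)
delta([*x[0][:2],74],tool_down(x[0][3]))
E
```

```text
6.2 [501.237 101.853 249.283] [-0.692 -0.441  0.402] 85.36210206910623
(array([528.678, 142.33 , 190.985,   1.795]), 30179, np.float64(9.779516602876932))
shift [ 0.183  0.269 -1.169] turn [-0.    -0.     1.195]
```

```bash
sed -i 's/(P\[...,2\]>15)/(P[...,2]>15)\&(P[...,2]<140)/' fit.py; python3 - <<'E'
from bench import ctrl, viewer
from fit import *; from plan import *
np.set_printoptions(precision=3,suppress=True)
d=viewer.read_camera("wrist")
x=fit_can(d,[502,155]); print(x)
delta([*x[0][:2],74],tool_down(x[0][3]))
E
```

```text
(array([503.021, 155.495,   5.92 ,  -0.081]), 7428, np.float64(0.3135217226054081))
shift [ 0.012  0.356 -1.169] turn [0.    0.    0.001]
```

carry_out(
  series="0.004 0.12 0 0 0 0 -1; 0.008 0.24 0 0 0 0 -1; 0.012 0.357 0 0 0 0 -1; 0.012 0.357 -0.05 0 0 0 -1; 0.012 0.357 -0.2 0 0 0 -1; 0.012 0.357 -0.35 0 0 0 -1; 0.012 0.357 -0.5 0 0 0 -1; 0.012 0.357 -0.65 0 0 0 -1; 0.012 0.357 -0.75 0 0 0 -1; 0.012 0.357 -0.8 0 0 0 -1",
)

```text
time: 7.13
ee_pos: [502.0, 155.4, 127.0]
eef_rot: [0.999, -0.041, -0.002, 0.0]
force: [-0.3, 0.5, -0.3]
opening: 85.5
finger_force: 0.0
```

carry_out(
  series="0 0 -0.1 0 0 0 -1; 0 0 -0.2 0 0 0 -1; 0 0 -0.3 0 0 0 -1; 0 0 -0.367 0 0 0 -1; 0 0 -0.367 0 0 0 0; 0 0 -0.367 0 0 0 1; 0 0 -0.367 0 0 0 1; 0 0 -0.367 0 0 0 1; 0 0 -0.367 0 0 0 1; 0 0 -0.367 0 0 0 1",
)

```text
time: 7.97
ee_pos: [503.6, 156.2, 75.4]
eef_rot: [0.999, -0.041, 0.001, 0.0]
force: [-1.2, -2.8, 6.3]
opening: 45.3
finger_force: 61.9
```

carry_out(
  series="0 0 0.03 0 0 0 1; 0 0 0.1 0 0 0 1; 0 0 0.22 0 0 0 1; 0 0 0.36 0 0 0 1; 0 0 0.5 0 0 0 1; 0 -0.05 0.65 0 0 0 1; 0 -0.15 0.8 0 0 0 1; 0 -0.3 0.95 0 0 0 1; 0 -0.45 1 0 0 0 1; 0 -0.6 1 0 0 0 1",
)

```text
time: 8.8
ee_pos: [503.4, 65.6, 227.2]
eef_rot: [0.999, -0.04, 0.002, 0.0]
force: [-0.1, 0.5, -4.1]
opening: 45.2
finger_force: 62.1
```

carry_out(
  series="0 -0.15 0.05 0 0 0 1; 0 -0.3 0.1 0 0 0 1; 0 -0.45 0.15 0 0 0.02 1; 0 -0.6 0.2 0 0 0.04 1; 0 -0.75 0.25 0 0 0.06 1; 0 -0.85 0.3 0 0 0.08 1; 0 -0.92 0.3 0 0 0.1 1; 0 -0.97 0.3 0 0 0.12 1; 0 -1 0.3 0 0 0.12 1; 0 -1 0.3 0 0 0.12 1",
)

```text
time: 9.63
ee_pos: [502.7, -84.1, 269.5]
eef_rot: [0.999, 0.053, -0.0, -0.0]
force: [-1.0, 0.5, -3.2]
opening: 45.5
finger_force: 62.0
```

```bash
cat >> plan.py <<'E'
O=np.array([641.,-192.2,36.0]); YAW=.214; RP=Rp(YAW)
def pk(x,y,z): return O+RP@np.array([x,y,z],float)
def tool_pk(a=0.): # tool along -pocket z, tilted
    return Ro.from_matrix(RP@np.diag([1,-1,-1.]))
def where(s=None):
    s=s or ctrl.get_state(); T=Ro.from_quat(s["eef_rot"])
    e=(tool_pk().inv()*T).as_rotvec(degrees=True)
    print("t",s["time"],"tcp",s["ee_pos"].round(1),"pocket",((s["ee_pos"]-O)@RP).round(1),"tool err deg",e.round(1),"F pocket",(s["force"]@RP).round(1),"open",round(s["opening"],1))
E
python3 - <<'E'
from plan import *
where(); delta(pk(0,0,250),tool_pk()); print(ctrl.get_state()["qpos"])
E
```

```text
t 9.6333 tcp [502.7 -84.1 269.5] pocket [ 19.6 135.  258.3] tool err deg [ -1.6 -30.    6.1] F pocket [-2.3  0.7 -2.3] open 45.5
shift [ 0.108 -0.897 -0.113] turn [ 0.053 -0.329  0.067]
[-3.96007169e-01  2.53305069e-01  1.47635003e+00 -1.93411318e-05
  1.41210377e+00  1.06919349e+00]
```

carry_out(
  series="0.01 -0.1 0 0.005 -0.033 0.007 1; 0.02 -0.2 0 0.011 -0.066 0.013 1; 0.035 -0.3 0 0.016 -0.1 0.02 1; 0.045 -0.42 0 0.021 -0.132 0.027 1; 0.06 -0.54 -0.03 0.027 -0.165 0.034 1; 0.07 -0.65 -0.05 0.032 -0.2 0.04 1; 0.085 -0.75 -0.07 0.037 -0.23 0.047 1; 0.1 -0.84 -0.1 0.045 -0.28 0.057 1; 0.108 -0.897 -0.113 0.053 -0.329 0.067 1; 0.108 -0.897 -0.113 0.053 -0.329 0.067 1",
)

```text
time: 10.47
ee_pos: [518.0, -219.0, 250.8]
eef_rot: [0.96, 0.102, 0.257, -0.028]
force: [-1.8, 0.6, -4.3]
opening: 45.0
finger_force: 62.1
```

```bash
python3 - <<'E'
from plan import *; from fit import *; from bench import viewer
where(); delta(pk(0,0,140),tool_pk())
# canister in pocket axes, from clouds
for n in ("wrist","scene","top"):
    d=viewer.read_camera(n); P=cloud(d); Q=(P-O)@RP; H=hsv(d)
    m=(H[...,0]>38)&(H[...,0]<72)&(H[...,1]>110)&(np.abs(Q[...,0])<60)&(np.abs(Q[...,1])<60)&(Q[...,2]>100)
    print(n,m.sum(),np.percentile(Q[m],[1,5,50,95,99],axis=0).round(1).tolist() if m.sum() else "")
cv2.imwrite("pics/w3.png",viewer.read_camera("wrist")["pixels"])
E
```

```text
t 10.4667 tcp [ 518.  -219.   250.8] pocket [-1.60e+00 -1.00e-01  2.49e+02] tool err deg [0.1 0.  0.1] F pocket [-3.6  0.9 -2.9] open 45.0
shift [ 0.364  0.08  -0.624] turn [-0.001  0.     0.001]
wrist 12874 [[-3.0, -22.2, 186.2], [22.7, -20.3, 199.0], [27.9, -0.3, 268.5], [28.3, 19.9, 285.5], [28.5, 21.9, 305.3]]
scene 1152 [[-28.0, -18.7, 182.6], [-11.2, -15.7, 185.6], [27.1, 11.2, 234.3], [30.7, 24.7, 281.5], [31.9, 25.8, 285.5]]
top 1548 [[-14.9, -20.4, 185.8], [4.1, -18.2, 190.5], [28.6, 6.8, 247.0], [29.9, 23.5, 286.7], [30.3, 24.2, 288.8]]
```

View pics/w3.png

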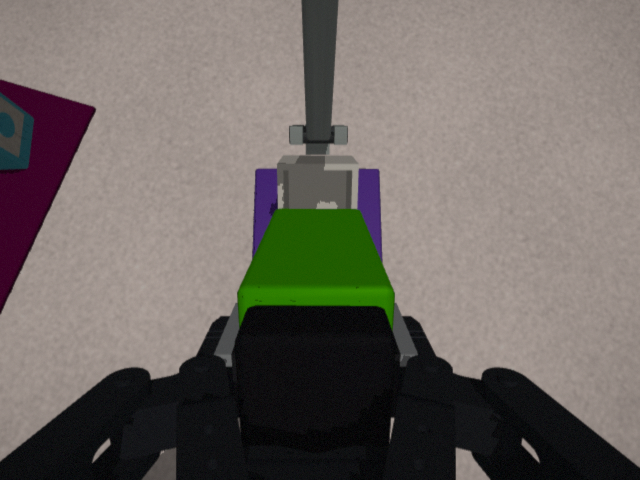

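The wrist view shows the canister held square (its front face at 318,250), lined up with the open pocket (318,185). The bar is swung back beyond it.

carry_out(
  series="0.03 0.006 -0.05 0 0 0 1; 0.07 0.015 -0.12 0 0 0 1; 0.12 0.026 -0.2 0 0 0 1; 0.17 0.037 -0.29 0 0 0 1; 0.22 0.048 -0.38 0 0 0 1; 0.27 0.059 -0.46 0 0 0 1; 0.31 0.068 -0.53 0 0 0 1; 0.34 0.075 -0.58 0 0 0 1; 0.364 0.08 -0.624 0 0 0 1; 0.364 0.08 -0.624 0 0 0 1",
)

```text
time: 11.5
ee_pos: [574.0, -205.5, 157.3]
eef_rot: [0.961, 0.104, 0.256, -0.028]
force: [-1.0, -0.5, -3.6]
opening: 45.4
finger_force: 62.2
```

```bash
python3 - <<'E'
from plan import *; from fit import *; from bench import viewer
where(); delta(pk(0,0,70),tool_pk())
d=viewer.read_camera("wrist"); P=cloud(d); Q=(P-O)@RP; H=hsv(d)
m=(H[...,0]>38)&(H[...,0]<72)&(H[...,1]>110)&(np.abs(Q[...,0])<60)&(np.abs(Q[...,1])<60)&(Q[...,2]>62)
print(np.percentile(Q[m],[1,5,50,95,99],axis=0).round(1).tolist())
w=(H[...,1]<60)&(Q[...,2]>40)&(Q[...,2]<75)&(Q[...,0]>20)&(Q[...,0]<50)
print("rim",w.sum(),np.percentile(Q[w],[1,5,50,95,99],axis=0).round(1).tolist())
E
```

```text
t 11.5 tcp [ 574.  -205.5  157.3] pocket [  1.5   1.2 139.2] tool err deg [ 0.1 -0.1 -0.1] F pocket [-2.7 -0.3 -2.6] open 45.4
shift [ 0.219  0.039 -0.405] turn [-0.    -0.001 -0.001]
[[1.6, -20.8, 76.3], [26.1, -18.8, 89.1], [31.0, 1.0, 158.4], [31.5, 21.2, 175.5], [31.7, 23.1, 195.1]]
rim 2501 [[20.6, -32.1, 41.5], [22.9, -30.8, 43.3], [36.5, -0.2, 61.6], [38.7, 30.7, 63.0], [38.8, 32.1, 63.3]]
```

carry_out(
  series="-0.007 -0.01 -0.005 0 0 0 1; 0.012 -0.006 -0.039 0 0 0 1; 0.035 -0.001 -0.079 0 0 0 1; 0.058 0.004 -0.119 0 0 0 1; 0.08 0.009 -0.159 0 0 0 1; 0.103 0.014 -0.2 0 0 0 1; 0.126 0.019 -0.24 0 0 0 1; 0.148 0.024 -0.28 0 0 0 1; 0.17 0.028 -0.318 0 0 0 1; 0.17 0.028 -0.318 0 0 0 1",
)

```text
time: 12.38
ee_pos: [599.3, -201.5, 109.5]
eef_rot: [0.961, 0.104, 0.257, -0.028]
force: [-0.1, 0.4, -2.5]
opening: 45.2
finger_force: 62.2
```

```bash
python3 - <<'E'
from plan import *
where(); delta(pk(0,0,69),tool_pk())
E
```

```text
t 12.3833 tcp [ 599.3 -201.5  109.5] pocket [-0.2 -0.2 85. ] tool err deg [ 0.1 -0.1 -0. ] F pocket [-1.3  0.4 -2.2] open 45.2
shift [ 0.053  0.013 -0.092] turn [-0.    -0.001 -0.001]
```

carry_out(
  series="0.008 0.002 -0.014 0 0 0 1; 0.016 0.004 -0.028 0 0 0 1; 0.024 0.006 -0.042 0 0 0 1; 0.032 0.008 -0.056 0 0 0 1; 0.038 0.009 -0.066 0 0 0 1; 0.043 0.01 -0.075 0 0 0 1; 0.048 0.011 -0.083 0 0 0 1; 0.051 0.012 -0.088 0 0 0 1; 0.051 0.012 -0.088 0 0 0 1; 0.051 0.012 -0.088 0 0 0 1",
)

```text
time: 13.22
ee_pos: [606.9, -200.2, 97.8]
eef_rot: [0.96, 0.104, 0.257, -0.027]
force: [-0.1, 0.2, -3.5]
opening: 45.4
finger_force: 62.2
```

```bash
python3 - <<'E'
from plan import *; from fit import *; from bench import viewer
where()
d=viewer.read_camera("wrist"); P=cloud(d); Q=(P-O)@RP; H=hsv(d)
m=(H[...,0]>38)&(H[...,0]<72)&(H[...,1]>110)&(np.abs(Q[...,0])<60)&(np.abs(Q[...,1])<60)&(Q[...,2]>62)&(Q[...,2]<115)
print(np.percentile(Q[m],[1,5,50,95,99],axis=0).round(1).tolist())
m=(H[...,2]<60)&(np.abs(Q[...,0])<24)&(np.abs(Q[...,1])<18)&(Q[...,2]>110)&(Q[...,2]<140)
print("cap",m.sum(),np.percentile(Q[m],[1,5,50,95,99],axis=0).round(1).tolist() if m.any() else 0)
E
```

```text
t 13.2167 tcp [ 606.9 -200.2   97.8] pocket [ 0.6 -0.6 71. ] tool err deg [-0.  -0.  -0.1] F pocket [-1.8  0.2 -3.1] open 45.4
[[21.4, -22.3, 63.2], [25.3, -20.6, 67.3], [30.1, -0.5, 99.0], [30.6, 19.6, 107.2], [30.8, 21.5, 109.9]]
cap 14563 [[-6.4, -17.6, 125.4], [-4.5, -16.1, 125.8], [9.9, -0.0, 126.7], [22.8, 16.1, 127.6], [23.8, 17.6, 127.9]]
```

carry_out(
  series="0.002 0 -0.004 0 0 0 1; 0.004 0.001 -0.007 0 0 0 1; 0.005 0.001 -0.009 0 0 0 1; 0.006 0.001 -0.011 0 0 0 1; 0.006 0.001 -0.011 0 0 0 1; 0.006 0.001 -0.011 0 0 0 1; 0.006 0.001 -0.011 0 0 0 1; 0.006 0.001 -0.011 0 0 0 1; 0.006 0.001 -0.011 0 0 0 1; 0.006 0.001 -0.011 0 0 0 1",
)

```text
time: 14.1
ee_pos: [607.7, -200.1, 96.4]
eef_rot: [0.96, 0.104, 0.257, -0.027]
force: [-6.0, -0.0, 3.3]
opening: 45.3
finger_force: 63.0
```

```bash
python3 - <<'E'
from plan import *
where()
E
```

```text
t 14.1 tcp [ 607.7 -200.1   96.4] pocket [ 0.6 -0.7 69.4] tool err deg [-0.  -0.  -0.1] F pocket [-3.4  1.3  5.8] open 45.3
```

carry_out(
  series="0 0 0 0 0 0 0.5; 0 0 0 0 0 0 0; 0 0 0 0 0 0 -0.5; 0 0 0 0 0 0 -1; 0 0 0 0 0 0 -1; 0 0 0 0 0 0 -1; 0 0 0 0 0 0 -1; -0.02 -0.004 0.035 0 0 0 -1; -0.05 -0.011 0.09 0 0 0 -1; -0.1 -0.022 0.177 0 0 0 -1",
)

```text
time: 14.93
ee_pos: [592.3, -203.1, 122.7]
eef_rot: [0.961, 0.104, 0.257, -0.028]
force: [0.4, -0.4, 0.6]
opening: 85.4
finger_force: 0.0
```

carry_out(
  series="-0.05 -0.011 0.088 0 0 0 -1; -0.1 -0.022 0.177 0 0 0 -1; -0.15 -0.033 0.266 0 0 0 -1; -0.2 -0.043 0.354 0 0 0 -1; -0.25 -0.054 0.443 0 0 0 -1; -0.3 -0.065 0.53 0 0 0 -1; -0.35 -0.076 0.62 0 0 0 -1; -0.4 -0.087 0.708 0 0 0 -1; -0.45 -0.098 0.797 0 0 0 0; -0.45 -0.098 0.797 0 0 0 1",
)

```text
time: 15.77
ee_pos: [525.0, -219.0, 245.6]
eef_rot: [0.96, 0.104, 0.259, -0.025]
force: [-1.8, 0.3, -0.3]
opening: 64.0
finger_force: 0.0
```

```bash
python3 - <<'E'
from plan import *; from fit import *; from bench import viewer
where()
d=viewer.read_camera("wrist"); P=cloud(d); Q=(P-O)@RP; H=hsv(d); cv2.imwrite("pics/w4.png",d["pixels"])
m=(H[...,0]>38)&(H[...,0]<72)&(H[...,1]>110)&(np.abs(Q[...,0])<60)&(np.abs(Q[...,1])<60)&(Q[...,2]>62)&(Q[...,2]<115)
print(np.percentile(Q[m],[1,5,50,95,99],axis=0).round(1).tolist())
m=(H[...,2]<60)&(np.abs(Q[...,0])<35)&(np.abs(Q[...,1])<28)&(Q[...,2]>115)&(Q[...,2]<140)
print("cap",m.sum(),np.percentile(Q[m],[1,5,50,95,99],axis=0).round(1).tolist() if m.any() else 0)
for n in ("scene","top"):
    d=viewer.read_camera(n); print(fit_stand(d,O,a0=2.2)[0].round(3))
d=viewer.read_camera("scene"); cv2.imwrite("pics/s4.png",cv2.resize(d["pixels"][80:280,150:420],None,fx=2.5,fy=2.5))
E
```

```text
t 15.7667 tcp [ 525.  -219.   245.6] pocket [  1.7  -1.6 241.1] tool err deg [-0.3  0.1 -0.1] F pocket [-1.7  0.7  0.6] open 64.0
[[-28.2, -23.7, 63.1], [-13.4, -23.1, 67.4], [24.6, -0.7, 103.9], [26.6, 20.9, 107.9], [26.8, 21.6, 112.3]]
cap 4589 [[-29.6, -20.5, 117.5], [-27.2, -18.8, 123.3], [-2.2, -0.8, 125.7], [20.1, 16.6, 127.2], [20.9, 18.3, 127.7]]
[ 6.38740e+02 -1.92862e+02  3.72360e+01  2.11000e-01  2.24100e+00]
[ 6.35757e+02 -1.94380e+02  4.15800e+01  2.15000e-01  2.26800e+00]
```

View pics/s4.png

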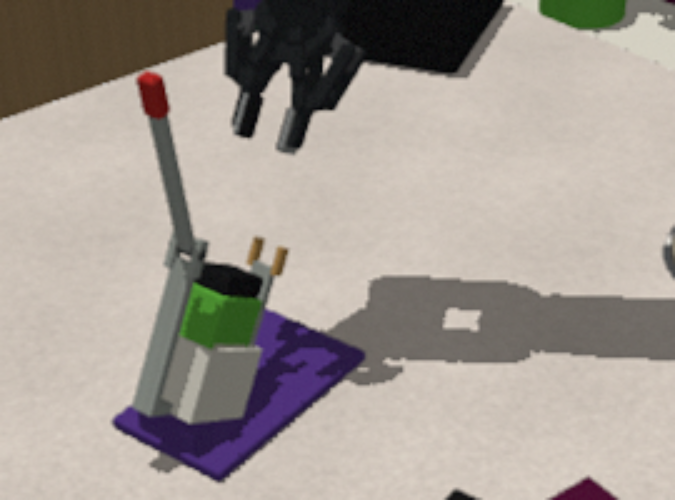

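The scene crop shows the green canister seated cap up in the pocket, body visible at (220,315). The bar is back at about 2.2, with its red grip at (152,95), and the catch is clear.

```bash
cat >> plan.py <<'E'
Hg=pk(65,0,142); F=np.array([np.cos(YAW),np.sin(YAW),0])
def arc(ang,r=150.,off=0.): # point at radius r on bar, off = behind/above bar normal; world
    u=np.array([-np.cos(ang),0,np.sin(ang)]); n=np.array([np.sin(ang),0,np.cos(ang)])
    return Hg+RP@(r*u+off*n)
E
python3 - <<'E'
from plan import *
print(Hg, arc(2.23)); delta([*(Hg-80*F)[:2],320],tool_down(YAW))
print(((arc(2.23)-(Hg-80*F))/150).round(3))
for a in np.linspace(2.23,1.5,11): print(((arc(a)-arc(2.23))/150).round(3))
E
```

```text
[ 626.62715967 -195.32361711  191.47560734] [ 646.44304506 -191.01707524  340.09856782]
shift [0.155 0.036 0.523] turn [-0.071  0.325 -0.001]
[0.653 0.142 0.991]
[0. 0. 0.]
[-0.071 -0.015  0.007]
[-0.142 -0.031  0.009]
[-0.214 -0.046  0.006]
[-0.284 -0.062 -0.003]
[-0.354 -0.077 -0.017]
[-0.423 -0.092 -0.036]
[-0.49  -0.107 -0.06 ]
[-0.556 -0.121 -0.09 ]
[-0.619 -0.134 -0.124]
[-0.679 -0.148 -0.162]
```

carry_out(
  series="0.01 0 0.06 -0.007 0.033 0 -1; 0.02 0 0.12 -0.014 0.065 0 -1; 0.03 0.005 0.18 -0.021 0.098 0 -1; 0.05 0.01 0.24 -0.028 0.13 0 -1; 0.07 0.015 0.31 -0.036 0.165 0 -1; 0.09 0.02 0.37 -0.043 0.2 0 -1; 0.11 0.025 0.43 -0.05 0.24 0 -1; 0.13 0.03 0.48 -0.06 0.28 0 -1; 0.155 0.036 0.523 -0.071 0.325 0 -1; 0.155 0.036 0.523 -0.071 0.325 0 -1",
)

```text
time: 16.8
ee_pos: [550.3, -211.8, 320.1]
eef_rot: [0.994, 0.109, -0.001, 0.0]
force: [-0.8, -0.2, 0.1]
opening: 85.9
finger_force: 0.0
```

```bash
python3 - <<'E'
from plan import *; from fit import *; from bench import viewer
where(); t=arc(2.23); t[2]-=20; delta(t,tool_down(YAW))
d=viewer.read_camera("wrist"); H=hsv(d);P=cloud(d)
m=((H[...,0]<8)|(H[...,0]>174))&(H[...,1]>140)&(P[...,2]>250)
q=(P[m]-Hg)@RP; print(m.sum(),np.percentile(q,[2,50,98],axis=0).round(1).tolist(), P[m].mean(0) if m.any() else 0)
E
```

```text
t 16.8 tcp [ 550.3 -211.8  320.1] pocket [6.170e+01 1.000e-01 2.925e+02] tool err deg [  0.  -30.1  -0.2] F pocket [-0.6 -0.   0.5] open 85.9
shift [ 0.641  0.139 -0.   ] turn [ 0.001 -0.001 -0.002]
4991 [[35.6, -8.7, 114.6], [97.1, -0.0, 133.1], [102.7, 8.5, 204.1]] [ 640.07740146 -192.33343649  353.55540788]
```

carry_out(
  series="0.08 0.017 0 0 0 0 -1; 0.16 0.034 0 0 0 0 -1; 0.24 0.052 0 0 0 0 -1; 0.32 0.07 0 0 0 0 -1; 0.4 0.087 0 0 0 0 -1; 0.48 0.104 0 0 0 0 -1; 0.56 0.121 0 0 0 0 -1; 0.61 0.132 0 0 0 0 -1; 0.615 0.133 0 0 0 0 -1; 0.615 0.133 0 0 0 0 -1",
)

```text
time: 17.68
ee_pos: [640.6, -192.9, 319.7]
eef_rot: [0.994, 0.108, 0.0, -0.0]
force: [-0.1, -0.5, 0.3]
opening: 85.5
finger_force: 0.0
```

carry_out(
  series="0 0 0 0 0 0 0; 0 0 0 0 0 0 0.5; 0 0 0 0 0 0 1; 0 0 0 0 0 0 1; 0 0 0 0 0 0 1; 0 0 0 0 0 0 1; 0 0 0 0 0 0 1; 0 0 0 0 0 0 1; 0 0 0 0 0 0 1; 0 0 0 0 0 0 1",
)

```text
time: 18.52
ee_pos: [640.8, -192.6, 320.9]
eef_rot: [0.994, 0.107, 0.0, 0.0]
force: [-2.6, 0.9, 3.2]
opening: 17.3
finger_force: 58.9
```

```bash
cat >> plan.py <<'E'
def swing(degs,s=None):
    s=s or ctrl.get_state()
    for g in degs:
        r=Ro.from_rotvec(-np.radians(g)*RP[:,1])
        p=Hg+r.apply(s["ee_pos"]-Hg)
        print(g,((p-s["ee_pos"])/150).round(3),(r.as_rotvec()/(np.pi/2)).round(3))
E
python3 - <<'E'
from plan import *
where(); swing([3,7,12,17,22,27,32,37,42]); swing([60,75])
E
```

```text
t 18.5167 tcp [ 640.8 -192.6  320.9] pocket [142.2  -0.4 246.9] tool err deg [ -0.  -30.   -0.1] F pocket [-0.4  1.4  4. ] open 17.3
3 [-0.044 -0.01   0.004] [ 0.007 -0.033 -0.   ]
7 [-0.103 -0.022  0.005] [ 0.017 -0.076 -0.   ]
12 [-0.177 -0.039  0.001] [ 0.028 -0.13  -0.   ]
17 [-0.251 -0.054 -0.01 ] [ 0.04  -0.185 -0.   ]
22 [-0.323 -0.07  -0.027] [ 0.052 -0.239 -0.   ]
27 [-0.393 -0.085 -0.051] [ 0.064 -0.293 -0.   ]
32 [-0.461 -0.1   -0.08 ] [ 0.076 -0.347 -0.   ]
37 [-0.526 -0.114 -0.116] [ 0.087 -0.402 -0.   ]
42 [-0.588 -0.128 -0.157] [ 0.099 -0.456 -0.   ]
60 [-0.777 -0.169 -0.348] [ 0.142 -0.651 -0.   ]
75 [-0.884 -0.192 -0.547] [ 0.177 -0.814 -0.   ]
```

carry_out(
  series="-0.044 -0.01 0.004 0.007 -0.033 0 1; -0.103 -0.022 0.005 0.017 -0.076 0 1; -0.177 -0.039 0.001 0.028 -0.13 0 1; -0.251 -0.054 -0.01 0.04 -0.185 0 1; -0.323 -0.07 -0.027 0.052 -0.239 0 1; -0.393 -0.085 -0.051 0.064 -0.293 0 1; -0.461 -0.1 -0.08 0.076 -0.347 0 1; -0.526 -0.114 -0.116 0.087 -0.402 0 1; -0.588 -0.128 -0.157 0.099 -0.456 0 1; -0.588 -0.128 -0.157 0.099 -0.456 0 1",
)

```text
time: 19.35
ee_pos: [550.3, -212.2, 295.5]
eef_rot: [0.928, 0.098, 0.358, -0.039]
force: [5.5, 2.4, -6.1]
opening: 17.3
finger_force: 60.1
```

```bash
python3 - <<'E'
from plan import *
s=ctrl.get_state(); where(s); print(s["force"],s["qpos"]); swing([4,8,12,16,20,24,28,32]); 
E
```

```text
t 19.35 tcp [ 550.3 -212.2  295.5] pocket [ 4.930e+01 -2.000e-01  2.711e+02] tool err deg [-0.  12.2  0.2] F pocket [ 2.   1.1 -8.2] open 17.3
[ 5.46854034  2.36379073 -6.07204068] [-0.83340892  0.16223711  1.69529739  0.75705563  1.00941832  0.19906432]
4 [-0.046 -0.01  -0.038] [ 0.009 -0.043 -0.   ]
8 [-0.089 -0.019 -0.079] [ 0.019 -0.087 -0.   ]
12 [-0.13  -0.028 -0.123] [ 0.028 -0.13  -0.   ]
16 [-0.167 -0.036 -0.17 ] [ 0.038 -0.174 -0.   ]
20 [-0.201 -0.044 -0.22 ] [ 0.047 -0.217 -0.   ]
24 [-0.232 -0.05  -0.272] [ 0.057 -0.261 -0.   ]
28 [-0.259 -0.056 -0.326] [ 0.066 -0.304 -0.   ]
32 [-0.282 -0.061 -0.381] [ 0.076 -0.347 -0.   ]
```

```bash
python3 - <<'E'
from plan import *; from fit import *; from bench import viewer
s=ctrl.get_state(); T=Ro.from_quat(s["eef_rot"]).as_matrix()
for off in (19,22,25):
    g=(s["ee_pos"]-off*T[:,2]-Hg)@RP; print(off,g.round(1),np.hypot(g[0],g[2]),np.arctan2(g[2],-g[0]))
for n in ("scene","top"):
    print(fit_stand(viewer.read_camera(n),O,a0=1.5)[0].round(3))
g=(s["ee_pos"]-22*T[:,2]-Hg)@RP; r=np.hypot(g[0],g[2]);a0=np.arctan2(g[2],-g[0])
for a in list(np.linspace(a0,0,20))[1:]: print(round(a,3),((arc(a,r)-arc(a0,r))/150).round(3))
E
```

```text
19 [-19.7  -0.2 147.7] 149.0205298466021 1.4384236158508497
22 [-20.3  -0.2 150.6] 152.01097038068224 1.436833770899153
25 [-20.9  -0.2 153.6] 155.00178031257428 1.4353052753615922
[ 6.29557e+02 -1.95136e+02  5.26600e+01  2.09000e-01  1.47500e+00]
[ 6.30328e+02 -1.95886e+02  5.08110e+01  2.12000e-01  1.48400e+00]
1.361 [-0.057 -0.012 -0.049]
1.286 [-0.111 -0.024 -0.102]
1.21 [-0.161 -0.035 -0.16 ]
1.134 [-0.206 -0.045 -0.221]
1.059 [-0.247 -0.054 -0.285]
0.983 [-0.282 -0.061 -0.353]
0.907 [-0.313 -0.068 -0.423]
0.832 [-0.338 -0.074 -0.495]
0.756 [-0.358 -0.078 -0.568]
0.681 [-0.373 -0.081 -0.644]
0.605 [-0.382 -0.083 -0.72 ]
0.529 [-0.385 -0.084 -0.796]
0.454 [-0.383 -0.083 -0.873]
0.378 [-0.375 -0.081 -0.949]
0.302 [-0.361 -0.078 -1.024]
0.227 [-0.342 -0.074 -1.098]
0.151 [-0.317 -0.069 -1.171]
0.076 [-0.287 -0.062 -1.241]
0.0 [-0.252 -0.055 -1.309]
```

carry_out(
  series="-0.057 -0.012 -0.049 0 0 0 1; -0.111 -0.024 -0.102 0 0 0 1; -0.161 -0.035 -0.16 0 0 0 1; -0.206 -0.045 -0.221 0 0 0 1; -0.247 -0.054 -0.285 0 0 0 1; -0.282 -0.061 -0.353 0 0 0 1; -0.313 -0.068 -0.423 0 0 0 1; -0.338 -0.074 -0.495 0 0 0 1; -0.358 -0.078 -0.568 0 0 0 1; -0.358 -0.078 -0.568 0 0 0 1",
)

```text
time: 20.28
ee_pos: [499.0, -223.3, 211.1]
eef_rot: [0.928, 0.1, 0.356, -0.038]
force: [-4.7, 3.7, 1.7]
opening: 17.2
finger_force: 65.9
```

```bash
python3 - <<'E'
from plan import *; from fit import *; from bench import viewer
s=ctrl.get_state(); where(s); T=Ro.from_quat(s["eef_rot"]).as_matrix()
g=(s["ee_pos"]-22*T[:,2]-Hg)@RP; r=np.hypot(g[0],g[2]);a0=np.arctan2(g[2],-g[0]);print(g,r,a0,np.linalg.norm(s["force"]))
for a in list(np.linspace(a0,0,12))[1:]: print(round(a,3),((arc(a,152)-arc(a0,r))/150).round(3))
d=viewer.read_camera("scene"); cv2.imwrite("pics/s5.png",cv2.resize(d["pixels"][80:280,150:420],None,fx=2.5,fy=2.5))
E
```

```text
t 20.2833 tcp [ 499.  -223.3  211.1] pocket [-38.4  -0.3 224.4] tool err deg [ 0.  12.  -0.1] F pocket [-2.5  4.6  3.4] open 17.2
[-107.94088179   -0.27141941  103.87666124] 149.8051892051096 0.7662131523429826 6.231528798853985
0.697 [-0.028 -0.006 -0.066]
0.627 [-0.038 -0.008 -0.135]
0.557 [-0.042 -0.009 -0.206]
0.488 [-0.042 -0.009 -0.276]
0.418 [-0.037 -0.008 -0.347]
0.348 [-0.028 -0.006 -0.417]
0.279 [-0.013 -0.003 -0.486]
0.209 [ 0.006  0.001 -0.554]
0.139 [ 0.029  0.006 -0.62 ]
0.07 [ 0.057  0.012 -0.684]
0.0 [ 0.09   0.02  -0.747]
```

View pics/s5.png

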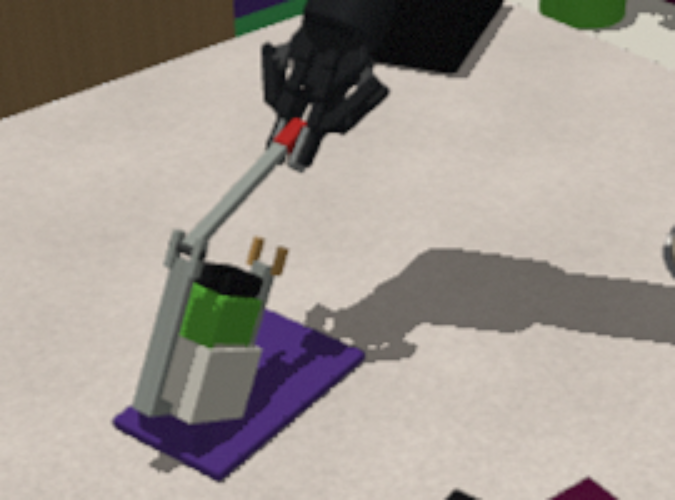

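The scene crop shows the bar half lowered, its red grip at (290,132) held between the fingers. The canister is still seated.

carry_out(
  series="-0.02 -0.004 -0.06 0 0 0 1; -0.032 -0.007 -0.13 0 0 0 1; -0.038 -0.008 -0.206 0 0 0 1; -0.039 -0.008 -0.276 0 0 0 1; -0.036 -0.008 -0.347 0 0 0 1; -0.028 -0.006 -0.417 0 0 0 1; -0.013 -0.003 -0.486 0 0 0 1; 0.006 0.001 -0.554 0 0 0 1; 0.029 0.006 -0.62 0 0 0 1; 0.029 0.006 -0.62 0 0 0 1",
)

```text
time: 21.17
ee_pos: [504.7, -222.1, 118.8]
eef_rot: [0.928, 0.101, 0.357, -0.039]
force: [2.4, 3.3, 1.8]
opening: 17.3
finger_force: 69.3
```

```bash
python3 - <<'E'
from plan import *; from fit import *; from bench import viewer
s=ctrl.get_state(); where(s); T=Ro.from_quat(s["eef_rot"]).as_matrix()
g=(s["ee_pos"]-22*T[:,2]-Hg)@RP; r=np.hypot(g[0],g[2]);a0=np.arctan2(g[2],-g[0]);print(g,r,a0,np.linalg.norm(s["force"]))
for a in (.1,.05,0,-.02): print(round(a,3),((arc(a,150)-arc(a0,r))/150).round(3))
E
```

```text
t 21.1667 tcp [ 504.7 -222.1  118.8] pocket [-79.5  -0.2 141.5] tool err deg [ 0.1 12.1 -0.1] F pocket [3.5 2.7 0. ] open 17.3
[-149.09152396   -0.2544348    20.98063323] 150.56051769415177 0.13980514821867412 4.465597418936046
0.1 [ 0.019  0.004 -0.035]
0.05 [ 0.04   0.009 -0.08 ]
0 [ 0.063  0.014 -0.124]
-0.02 [ 0.073  0.016 -0.141]
```

carry_out(
  series="0.008 0.002 -0.017 0 0 0 1; 0.019 0.004 -0.035 0 0 0 1; 0.03 0.006 -0.058 0 0 0 1; 0.04 0.009 -0.08 0 0 0 1; 0.048 0.01 -0.095 0 0 0 1; 0.056 0.012 -0.11 0 0 0 1; 0.063 0.014 -0.124 0 0 0 1; 0.066 0.014 -0.13 0 0 0 1; 0.066 0.014 -0.13 0 0 0 1; 0.066 0.014 -0.13 0 0 0 1",
)

```text
time: 22.0
ee_pos: [514.1, -220.0, 100.1]
eef_rot: [0.928, 0.101, 0.357, -0.038]
force: [1.7, 5.0, 2.9]
opening: 16.8
finger_force: 70.1
```

```bash
python3 - <<'E'
from plan import *; from fit import *; from bench import viewer
s=ctrl.get_state(); where(s); T=Ro.from_quat(s["eef_rot"]).as_matrix()
g=(s["ee_pos"]-22*T[:,2]-Hg)@RP; r=np.hypot(g[0],g[2]);a0=np.arctan2(g[2],-g[0]);print(g,r,a0,s["force"])
for n in ("top","scene","wrist"):
    d=viewer.read_camera(n);P=cloud(d);Q=(P-O)@RP
    m=(np.abs(Q[...,1])<5)&(np.abs(Q[...,0])<42)&(Q[...,2]>132)&(Q[...,2]<175)
    if m.sum()>10: print(n,m.sum(),"bar top z vs x fit",np.polyfit(Q[m][:,0],Q[m][:,2],1).round(3),"(want ~0, 147)")
E
```

```text
t 22.0 tcp [ 514.1 -220.   100.1] pocket [-80.5  -0.3 120.5] tool err deg [ 0.  12.1 -0.2] F pocket [3.8 4.6 1.1] open 16.8
[-1.50086383e+02 -2.71708931e-01  1.43114060e-04] 150.0863825092407 9.535446038371691e-07 [1.72852261 5.03288294 2.9117404 ]
top 292 bar top z vs x fit [-7.20000e-02  1.52542e+02] (want ~0, 147)
scene 38 bar top z vs x fit [-7.0000e-02  1.5075e+02] (want ~0, 147)
wrist 7658 bar top z vs x fit [-6.50000e-02  1.51358e+02] (want ~0, 147)
```

carry_out(
  series="0.006 0.001 -0.01 0 0 0 1; 0.011 0.002 -0.02 0 0 0 1; 0.017 0.004 -0.03 0 0 0 1; 0.022 0.005 -0.039 0 0 0 1; 0.027 0.006 -0.047 0 0 0 1; 0.032 0.007 -0.056 0 0 0 1; 0.032 0.007 -0.056 0 0 0 1; 0.032 0.007 -0.056 0 0 0 1; 0.032 0.007 -0.056 0 0 0 1; 0.032 0.007 -0.056 0 0 0 1",
)

```text
time: 22.98
ee_pos: [519.0, -219.0, 91.9]
eef_rot: [0.928, 0.101, 0.357, -0.038]
force: [2.8, 5.9, 2.8]
opening: 17.4
finger_force: 70.4
```

```bash
cat > chk.py <<'E'
from plan import *; from fit import *; from bench import viewer
s=ctrl.get_state(); where(s); print("F",s["force"])
for n in ("top","scene","wrist"):
    d=viewer.read_camera(n);P=cloud(d);Q=(P-O)@RP
    m=(np.abs(Q[...,1])<5)&(np.abs(Q[...,0])<42)&(Q[...,2]>132)&(Q[...,2]<175)
    if m.sum()>10: print(n,m.sum(),"bar top z vs x fit",np.polyfit(Q[m][:,0],Q[m][:,2],1).round(3),"(want ~0, 147)")
E
python3 chk.py
```

```text
t 22.9833 tcp [ 519.  -219.    91.9] pocket [-80.2  -0.3 110.9] tool err deg [ 0.  12.1 -0.2] F pocket [4.9 5.2 0.4] open 17.4
F [2.8368383  5.946736   2.79233882]
top 284 bar top z vs x fit [-3.00000e-03  1.48624e+02] (want ~0, 147)
scene 47 bar top z vs x fit [2.30000e-02 1.45843e+02] (want ~0, 147)
wrist 8084 bar top z vs x fit [-1.00000e-03  1.47196e+02] (want ~0, 147)
```

carry_out(
  series="0.003 0.001 -0.006 0 0 0 1; 0.007 0.002 -0.012 0 0 0 1; 0.007 0.002 -0.012 0 0 0 1; 0.007 0.002 -0.012 0 0 0 1; 0.007 0.002 -0.012 0 0 0 1; 0.007 0.002 -0.012 0 0 0 1; 0.007 0.002 -0.012 0 0 0 1; 0.007 0.002 -0.012 0 0 0 1; 0.007 0.002 -0.012 0 0 0 1; 0.007 0.002 -0.012 0 0 0 1",
)

```text
time: 23.97
ee_pos: [519.6, -219.0, 91.2]
eef_rot: [0.928, 0.101, 0.358, -0.038]
force: [-20.5, 6.5, 23.1]
opening: 17.1
finger_force: 73.4
```

```bash
python3 chk.py
```

```text
t 23.9667 tcp [ 519.6 -219.    91.2] pocket [-80.1  -0.4 110. ] tool err deg [-0.  12.2 -0.2] F pocket [-4.7 10.7 29.3] open 17.1
F [-20.54362633   6.48950191  23.06146761]
top 288 bar top z vs x fit [  0.    148.316] (want ~0, 147)
scene 34 bar top z vs x fit [1.40000e-02 1.45915e+02] (want ~0, 147)
wrist 8076 bar top z vs x fit [3.00000e-03 1.46928e+02] (want ~0, 147)
```

carry_out(
  series="0 0 0 0 0 0 0.5; 0 0 0 0 0 0 0; 0 0 0 0 0 0 -1; 0 0 0 0 0 0 -1; 0 0 0 0 0 0 -1; 0 0 0 0 0 0 -1; -0.03 -0.006 0.034 0 0 0 -1; -0.1 -0.022 0.114 0 0 0 -1; -0.2 -0.043 0.227 0 0 0 -1; -0.3 -0.065 0.34 0 0 0 -1",
)

```text
time: 24.95
ee_pos: [473.1, -228.8, 140.7]
eef_rot: [0.928, 0.1, 0.356, -0.038]
force: [-0.2, -0.5, -0.5]
opening: 85.4
finger_force: 0.0
```

carry_out(
  series="-0.1 -0.02 0.11 0 0 0 -1; -0.2 -0.043 0.227 0 0 0 -1; -0.3 -0.065 0.34 0 0 0 -1; -0.4 -0.087 0.45 0 0 0 -1; -0.4 -0.087 0.45 0 0 0 -1; -0.4 -0.087 0.45 0 0 0 -1; -0.4 -0.087 0.45 0 0 0 -1; -0.4 -0.087 0.45 0 0 0 -1; -0.4 -0.087 0.45 0 0 0 -1; -0.4 -0.087 0.45 0 0 0 -1",
)

```text
time: 25.78
ee_pos: [414.2, -241.7, 207.2]
eef_rot: [0.928, 0.1, 0.356, -0.038]
force: [0.2, 1.0, 0.3]
opening: 85.1
finger_force: 0.0
```

```bash
python3 chk.py; python3 - <<'E'
from fit import *; from plan import *; from bench import viewer
for n in ("scene","top","wrist"):
    d=viewer.read_camera(n); print(n,fit_stand(d,O,a0=0.0)[0].round(3)); cv2.imwrite(f"pics/{n}9.png",d["pixels"] if n!="scene" else cv2.resize(d["pixels"][100:430,150:510],None,fx=1.6,fy=1.6))
E
```

```text
t 25.7833 tcp [ 414.2 -241.7  207.2] pocket [-1.154e+02 -2.000e-01  2.643e+02] tool err deg [ 0.  12.  -0.1] F pocket [0.5 0.9 0. ] open 85.1
F [0.16538702 0.99797934 0.25512312]
top 285 bar top z vs x fit [3.00000e-03 1.48511e+02] (want ~0, 147)
scene 43 bar top z vs x fit [-1.0000e-02  1.4582e+02] (want ~0, 147)
wrist 2035 bar top z vs x fit [1.00000e-03 1.47132e+02] (want ~0, 147)
scene [ 6.33592e+02 -1.94258e+02  4.57790e+01  2.07000e-01 -1.79000e-01]
top [ 6.38587e+02 -1.93811e+02  3.64970e+01  2.11000e-01 -2.00000e-03]
wrist [ 6.40986e+02 -1.91897e+02  3.63100e+01  2.15000e-01 -2.00000e-03]
```

View pics/scene9.png

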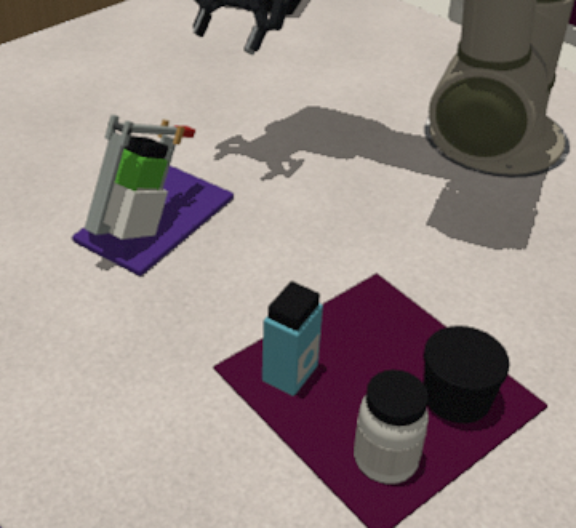

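View pics/wrist9.png

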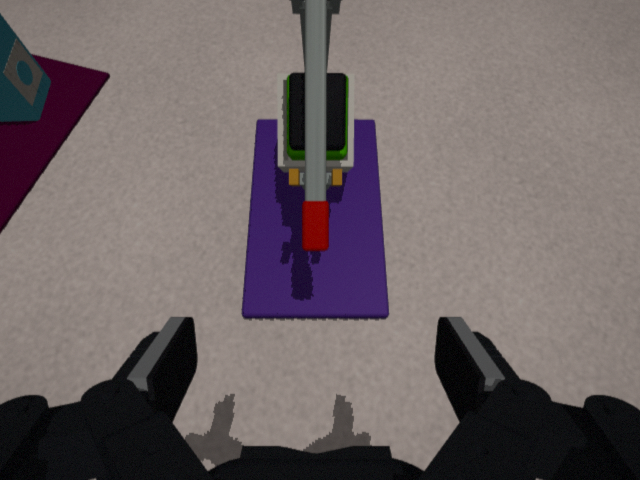

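In the final views the bar lies between the brass prongs (295 and 337,177), with its angle at about 0.00. The canister cap sits under it, and the other three things stand undisturbed.

```bash
python3 -c "
from bench import job_done
print(job_done())"
```

```text
the job is handed in; nothing more can be done
None
```

The green canister is down in the pocket, cap up, with the steel bar fully down in its catch; the blue canister, jar and tub were not touched. The job is handed in, with about 26 s of the 72 s used.

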